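# Put the last steel tumbler away under the lid

### The job

Put the loose steel tumbler away: take the wooden lid off the tumbler on the tray, lower the loose one gently into it until it just sits there of its own weight, neither dropped nor pressed tight, and put the lid back on top. Leave the pair standing upright on the tray and the other things on the table where they are.

Things in the scene. Friction and masses are not known exactly. Their poses are not given: they have to be found in the camera images.
- tumbler_loose_centre (a point): Double-walled brushed-steel tumbler, a plain cone open at the top: 110 mm tall, outside diameter 68 mm at the rim, 65 mm at 14 mm below it, 44 mm at the foot; wall 4.5 mm; about 180 g. It stands upright and empty on the table. The point lies on its axis half-way up, 55 mm below the rim; z up its axis.
- tumbler_base_centre (a point): Tumbler of the same size and make as the loose one, standing loose on the tray under the lid. Point: on its axis half-way up, 55 mm below the rim; z up. With the loose one sitting in it the smooth tapered walls touch all round and the upper rim stands about 41 mm above the lower. Meeting at more than about 20 mm/s while gripped, or pressing down with 20 N or more, wedges them.
- lid_knob (a point): Loose wooden lid, 60 g: disc 74 mm across, 8 mm thick; on top an upright round knob, 22 mm across, 32 mm tall; below a rubber plug, 52 mm across, 5 mm deep, that drops freely into a tumbler's 59 mm mouth so that the disc rests on the rim. Point: centre of the knob, on the axis, 16 mm above the disc's top, 24 mm above its underside, 29 mm above the plug's underside; z up.
- tray: Fixed dark wooden serving tray, 240 mm (its x) by 340 mm (its y), floor 8 mm above the table, walls 8 mm thick and 22 mm high, a handle bar along each short side, 36 mm high. The lidded tumbler stands towards its -y end, the rest is bare. Origin: centre of its underside; z up.
- mug: White ceramic mug, straight-sided, 76 mm across, 88 mm tall, handle on its y side reaching 75 mm from the axis. To be left alone. Origin: centre of its underside.
- can: Crushed aluminium drinks can standing up, about 70 mm across and 91 mm tall. To be left alone. Origin: centre of its underside.
- ashtray: Blue ceramic ashtray, round, 100 mm across, 35 mm tall. To be left alone. Origin: centre of its underside.
- bottle: Empty green glass bottle, 62 mm across, 222 mm tall. To be left alone. Origin: centre of its underside.

How it is judged:
By the outcome, as a careful person would: the job done as asked, in the order asked, and still so for the second after the job is handed in, with the robot touching nothing.
It also fails if it takes over 64 s, if anything falls off the work surface, if the arm or the gripper's body presses on something with over 40 N, if the wrist force passes 120 N, or if a joint passes its speed limit or range.

### The arm

A 7-joint arm with a two-finger parallel gripper is mounted at the origin on the work surface. World frame = base frame: x ahead of the robot, y to its left, z up, the work surface at z = 0. Lengths are in m, angles in rad, forces in N, time in s.
With the tool pointing down it reaches from about 0.4 to 0.85 m from the base axis. Payload 6.9 kg.
Tool frame: the origin (TCP) lies midway between the tips of the shut fingers; the grasp point (between the pads) lies 19 mm behind it (robot.grip_point_offset is the distance from the TCP to the grasp point, in m); y points along the fingers, z is the direction in which the jaws open and shut, and the axes are right-handed (so a half turn about y gives the same grasp; the last joint's range is limited). The gripper opens to 85 mm and grips with 20 to 120 N. Pads are 22 mm wide; open, the fingers measure 114 mm over their backs; the gripper's body (76 mm by 85 mm) begins 54 mm behind the grasp point. The pads swing forward as they close: fully open they stand 13 mm farther back than shut.
Start: joints at [1.206, 0.507, -0.238, 1.5, 0.126, 1.149, -0.155], TCP at [0.283, -0.557, 0.231] pointing down, gripper open.
Joint ranges: [-3.08, 3.08], [-0.24, 2.05], [-1.43, 1.35], [0, 2.5], [-1.52, 4.66], [0.17, 1.96], [-2.89, 2.89]. Speed limits (rad/s): [2.39, 2.39, 3.14, 3.14, 3.14, 3.14, 3.14].

### API

Orientations are given as a unit quaternion [x, y, z, w].
In Python, from rig import robot gives the robot as it stands.
- The arm moves only by the tool jog_arm, never from a script. Its argument "targets" is text: rows parted by semicolons, each of 7 numbers parted by spaces: the opening in per cent of the stroke, from 0 (shut) to 100 (fully open), then the shift along the world's x, y, z in mm, then the turn, a rotation vector about the world's x, y, z in degrees. In form: hand tx ty tz wx wy wz; .... A call has 1 to 12 rows; each row is the pose to reach, as a shift and turn from the pose commanded when the call began; what a row does not reach only later rows make up. A row lasts 1/8 s, in which the tool goes at most 62.5 mm and 10.7 degrees, less where a joint would pass 70% of its speed; a pose out of reach is approached as far as the arm can. A call with a gripper value outside its range is refused whole. The fingers move at their own pace and stop on an object; the grip force is fixed at half the most. Time passes only in rows, so rows that repeat a pose let the fingers close. It gives the time, the measured TCP pose, the force and the opening at its end, in the units of the state.
- robot.sense(): the state, without advancing time (a new reading comes with each control period).
- robot.capture(name): name is "side" or "top" or "wrist"; returns a dict with "img" (420x560x3 uint8, blue, green, red), "depth" (420x560 float32, m along the optical axis (not along the pixel's ray), 0 where there is no reading), "fx", "fy", "cx", "cy" (pixels), "distortion" ([k1, k2, p1, p2, k3] as OpenCV has them; the pictures are not rectified), "eye" and "rotation" of the camera in the world. Camera axes: x right, y up, looking along -z (the intrinsics and any distortion apply to the point x, -y, -z); pixel columns grow to the right and rows downward; lengths in m; the calibration is good to about 2 mm. A picture is of the moment at which its call begins.
- robot.sign_off(): hands the job in, once; it reports no verdict.
Trained networks look in a picture, given as the dict that the camera call returned (one of the last four; its "shot" number tells which), for a name from the list of things; names that differ only in an ending like _2 or _b are one class to them, and where a whole thing is asked for, a point or a joint stands for the part that bears it (a point fixed in the world has none). Each returns a list of dicts, best first, with "score" (0 to 1); they miss things now and then, are a little off and sometimes report something else, mostly with a low value. They report only what shows in the picture. A call takes as long as a camera call.
- robot.find_in(name, picture): "rect" ([left, top, width, height] in pixels, round what is visible of it).
- robot.masks_of(name, picture): "region" (420x560 bool, what is visible of it) and "rect" ([left, top, width, height] in pixels, round what is visible of it).
The state is a dict: "time_s": time; "joints": joint angles; "qd": joint speeds; "tau": joint torques, N m; "position": TCP position; "tool_rot": TCP orientation; "wrist_force": force on the tool from outside, world axes, zero at the start; "wrist_torque": the same for the moment, N m; "finger_gap": finger opening in m.
Only numpy, scipy, OpenCV 4.12 (cv2) and the standard library are available. Lean on these libraries where they do the work, as an engineer would, in place of code of your own. Each camera call takes 0.05 s, during which the arm holds its last target.

## Working session

There is one attempt and no reset: what is moved stays moved. The work goes in short steps, Python scripts to look and compute and a tool call to move; the robot and the scene stay as the last step left them, time stands still between calls to the robot, and variables do not carry over. Pictures are saved under pics/ and viewed, and the job is handed in when it is done.

Besides the shell and the picture viewer there is one more tool, called after "Emit:" as name(argument=value, ...) on one line, values as JSON. jog_arm: Moves the arm, as the interface text tells. Its arguments: {"type":"object","properties":{"targets":{"type":"string"}},"required":["targets"]}

```bash
ls; mkdir -p pics; cat > h.py <<'E'
import numpy as np, cv2
from rig import robot
def pts(p, mask=None):
    d=p["depth"]; m=d>0
    if mask is not None: m&=mask
    v,u=np.nonzero(m)
    K=np.array([[p["fx"],0,p["cx"]],[0,p["fy"],p["cy"]],[0,0,1]],float)
    n=cv2.undistortPoints(np.stack([u,v],1).astype(np.float64)[:,None],K,np.array(p["distortion"],float))[:,0]
    z=d[v,u]
    c=np.stack([n[:,0]*z,-n[:,1]*z,-z],1)
    R=np.array(p["rotation"])
    return c@R.T+np.array(p["eye"]),u,v
def fitc(P):
    A=np.c_[2*P[:,:2],np.ones(len(P))]
    s=np.linalg.lstsq(A,(P[:,:2]**2).sum(1),rcond=None)[0]
    return s[0],s[1],np.sqrt(s[2]+s[0]**2+s[1]**2)
E
python3 - <<'E'
from h import *
s=robot.sense()
print({k:np.round(v,3).tolist() for k,v in s.items()}, robot.grip_point_offset)
for c in ["side","top","wrist"]:
    p=robot.capture(c); cv2.imwrite(f"pics/{c}0.png",p["img"])
    print(c,np.round(p["eye"],3),np.array(p["rotation"]).shape)
    for n in ["tumbler_loose_centre","lid_knob","tumbler_base_centre","tray"]:
        for r in robot.masks_of(n,p)[:2]:
            P,u,v=pts(p,r["region"])
            print(n,round(r["score"],2),r["rect"],np.round(np.percentile(P,[2,50,98],axis=0),3).tolist() if len(P) else None)
E
```

```text
pics
{'time_s': 0.0, 'joints': [1.206, 0.508, -0.238, 1.501, 0.126, 1.149, -0.155], 'qd': [0.001, -0.001, 0.0, -0.001, -0.001, 0.001, -0.001], 'tau': [0.0, -62.059, -2.186, -24.965, 0.013, 0.012, -0.0], 'position': [0.283, -0.557, 0.23], 'tool_rot': [-0.165, 0.688, -0.687, 0.165], 'wrist_force': [0.186, 0.156, 0.039], 'wrist_torque': [0.017, -0.048, 0.003], 'finger_gap': 0.086} 0.0187
side [0.208 0.64  0.873] (4,)Traceback (most recent call last):
  File "<stdin>", line 9, in <module>
  File "h.py", line 12, in pts
    return c@R.T+np.array(p["eye"]),u,v
           ~^~~~
ValueError: matmul: Input operand 1 has a mismatch in its core dimension 0, with gufunc signature (n?,k),(k,m?)->(n?,m?) (size 4 is different from 3)
```

```bash
sed -i 's/R=np.array(p\["rotation"\])/R=Rotation.from_quat(p["rotation"]).as_matrix()/; 1a from scipy.spatial.transform import Rotation' h.py
python3 - <<'E'
from h import *
for c in ["side","top","wrist"]:
    p=robot.capture(c); cv2.imwrite(f"pics/{c}0.png",p["img"])
    print(c,np.round(p["eye"],3))
    for n in ["tumbler_loose_centre","lid_knob","tumbler_base_centre","tray","bottle","can","mug","ashtray"]:
        for r in robot.masks_of(n,p)[:2]:
            P,u,v=pts(p,r["region"])
            print(n,round(r["score"],2),r["rect"],np.round(np.percentile(P,[2,50,98],axis=0),3).tolist() if len(P) else None)
print(Rotation.from_quat(robot.sense()["tool_rot"]).as_matrix().round(3))
E
```

```text
side [0.208 0.64  0.873]
tumbler_loose_centre 0.96 [321.0, 200.5, 31.4, 48.4] [[0.425, -0.113, 0.009], [0.453, -0.068, 0.082], [0.483, -0.051, 0.111]]
lid_knob 0.65 [212.4, 269.4, 41.5, 32.5] [[0.507, 0.158, 0.122], [0.535, 0.197, 0.127], [0.573, 0.225, 0.159]]
tumbler_base_centre 0.75 [222.1, 292.8, 28.9, 31.9] [[0.51, 0.183, 0.012], [0.524, 0.211, 0.07], [0.554, 0.222, 0.114]]
tray 0.8 [132.5, 261.4, 199.6, 156.1] [[0.389, 0.074, 0.005], [0.503, 0.263, 0.009], [0.623, 0.406, 0.028]]
bottle 0.21 [273.6, 177.8, 40.5, 35.7] [[0.548, -0.215, 0.005], [0.598, -0.176, 0.017], [0.641, -0.119, 0.035]]
can 0.8 [302.9, 133.4, 25.1, 37.5] [[0.58, -0.388, 0.0], [0.602, -0.309, 0.057], [0.637, -0.296, 0.092]]
mug 0.73 [346.6, 152.7, 36.3, 47.7] [[0.423, -0.323, 0.006], [0.457, -0.265, 0.058], [0.492, -0.249, 0.089]]
ashtray 0.92 [273.3, 180.1, 41.4, 33.9] [[0.548, -0.213, 0.006], [0.597, -0.175, 0.017], [0.639, -0.119, 0.035]]
top [ 0.491 -0.039  0.969]
tumbler_loose_centre 0.94 [286.9, 255.1, 32.2, 33.5] [[0.43, -0.113, 0.004], [0.456, -0.086, 0.065], [0.488, -0.053, 0.112]]
tumbler_loose_centr
[... 604 characters left out ...]
15, 0.0], [0.456, -0.087, 0.066], [0.489, -0.053, 0.112]]
bottle 0.64 [258.9, 113.1, 37.8, 51.3] [[0.673, -0.068, 0.014], [0.69, -0.04, 0.15], [0.719, -0.012, 0.224]]
can 0.6 [400.8, 171.1, 44.4, 37.2] [[0.583, -0.352, 0.012], [0.61, -0.318, 0.086], [0.645, -0.296, 0.092]]
mug 0.71 [379.4, 250.3, 61.4, 40.3] [[0.43, -0.337, 0.003], [0.464, -0.299, 0.04], [0.497, -0.25, 0.089]]
ashtray 0.86 [317.2, 172.9, 54.6, 56.0] [[0.552, -0.214, 0.001], [0.6, -0.171, 0.009], [0.643, -0.124, 0.035]]
ashtray 0.61 [165.7, 222.0, 9.0, 16.8] [[0.524, 0.159, 0.015], [0.54, 0.164, 0.057], [0.556, 0.172, 0.088]]
wrist [ 0.348 -0.524  0.374]
[[-0.891  0.     0.454]
 [-0.454  0.    -0.891]
 [-0.    -1.    -0.   ]]
```

```bash
python3 - <<'E'
from h import *
p=robot.capture("top")
P,u,v=pts(p)
def near(x,y,r,z0,z1):
    return P[(np.hypot(P[:,0]-x,P[:,1]-y)<r)&(P[:,2]>z0)&(P[:,2]<z1)]
for n,x,y,r,z0,z1 in [("disc",.543,.19,.06,.12,.132),("knob",.543,.19,.03,.152,.165),("rim",.458,-.084,.06,.106,.115)]:
    Q=near(x,y,r,z0,z1); h=cv2.convexHull(Q[:,:2].astype(np.float32)); c=cv2.minEnclosingCircle(h); print(n,len(Q),np.round(c[0],4),round(c[1],4),"mean",Q.mean(0).round(4), "mid",((Q.min(0)+Q.max(0))/2).round(4))
E
python3 -c "
import cv2,numpy as np
cv2.imwrite('pics/b.png',np.vstack([cv2.resize(cv2.imread('pics/top0.png'),(400,300)),cv2.resize(cv2.imread('pics/side0.png'),(400,300))]))"
```

```text
disc 1158 [0.5434 0.1894] 0.0374 mean [0.5424 0.188  0.126 ] mid [0.5428 0.1894 0.1261]
knob 109 [0.5434 0.1896] 0.0105 mean [0.5427 0.1891 0.1573] mid [0.5425 0.1897 0.1569]
rim 284 [ 0.4592 -0.0835] 0.0336 mean [ 0.4588 -0.084   0.1095] mid [ 0.459  -0.084   0.1099]
```

View pics/b.png

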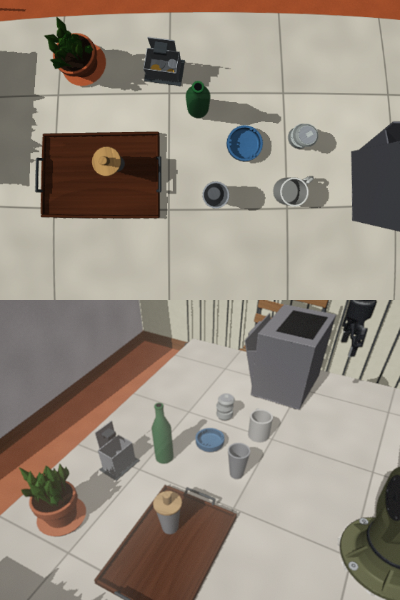

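```bash
python3 - <<'E'
from h import *
for c in ["top","side"]:
    P,u,v=pts(robot.capture(c))
    for x0,x1 in [(.1,.3),(.3,.5),(.5,.7),(.7,.9)]:
        for y in np.arange(-.8,.5,.1):
            m=(P[:,0]>x0)&(P[:,0]<x1)&(P[:,1]>y)&(P[:,1]<y+.1)&(P[:,2]>.13)
            if m.sum()>8: print(c,x0,round(y,1),m.sum(),P[m].min(0).round(2),P[m].max(0).round(2))
E
```

```text
top 0.3 -0.5 2875 [ 0.37 -0.48  0.13] [ 0.5  -0.48  0.26]
top 0.5 -0.6 368 [ 0.59 -0.57  0.13] [ 0.62 -0.5   0.23]
top 0.5 -0.5 2173 [ 0.5  -0.5   0.13] [ 0.62 -0.48  0.26]
top 0.5 -0.1 679 [ 0.67 -0.07  0.13] [ 0.7  -0.01  0.23]
top 0.5 0.1 150 [0.53 0.18 0.13] [0.57 0.2  0.16]
top 0.7 -0.1 332 [ 0.7  -0.07  0.13] [ 0.73 -0.01  0.23]
top 0.7 -0.0 510 [0.82 0.02 0.13] [0.86 0.09 0.16]
top 0.7 0.2 806 [0.81 0.23 0.13] [0.89 0.3  0.2 ]
top 0.7 0.3 1087 [0.78 0.3  0.13] [0.9  0.35 0.2 ]
side 0.1 -0.7 23 [ 0.29 -0.6   0.25] [ 0.3  -0.6   0.28]
side 0.1 -0.6 1496 [ 0.24 -0.6   0.24] [ 0.3  -0.5   0.42]
side 0.1 -0.5 295 [ 0.24 -0.5   0.29] [ 0.27 -0.48  0.35]
side 0.3 -0.8 400 [ 0.37 -0.74  0.13] [ 0.5  -0.7   0.28]
side 0.3 -0.7 1330 [ 0.31 -0.7   0.13] [ 0.5  -0.6   0.33]
side 0.3 -0.6 1873 [ 0.3  -0.6   0.13] [ 0.5  -0.5   0.41]
side 0.3 -0.5 2984 [ 0.37 -0.5   0.13] [ 0.5  -0.47  0.27]
side 0.5 -0.8 203 [ 0.5  -0.74  0.21] [ 0.62 -0.7   0.28]
side 0.5 -0.7 635 [ 0.5  -0.7   0.21] [ 0.64 -0.6   0.28]
side 0.5 -0.6 929 [ 0.5  -0.6   0.16] [ 0.64 -0.5   0.28]
side 0.5 -0.5 1766 [ 0.5  -0.5   0.13] [ 0.62 -0.48  0.28]
side 0.5 -0.1 573 [ 0.67 -0.06  0.13] [ 0.7  -0.01  0.23]
side 0.5 0.1 167 [0.53 0.18 0.13] [0.55 0.2  0.16]
side 0.5 0.2 30 [0.53 0.2  0.13] [0.54 0.2  0.16]
side 0.7 -0.1 249 [ 0.7  -0.05  0.13] [ 0.73 -0.01  0.22]
side 0.7 -0.0 403 [0.81 0.02 0.13] [0.85 0.09 0.16]
side 0.7 0.2 813 [0.81 0.23 0.13] [0.86 0.3  0.21]
side 0.7 0.3 1417 [0.78 0.3  0.13] [0.89 0.35 0.2 ]
```

Emit:
jog_arm(targets="100 0 0 60 0 0 0; 100 0 0 120 0 0 0; 100 20 50 150 0 0 0; 100 40 105 150 0 0 0; 100 60 160 150 0 0 0; 100 80 220 150 0 0 0; 100 100 280 150 0 0 0; 100 120 340 150 0 0 0; 100 140 400 150 0 0 0; 100 160 460 150 0 0 0; 100 180 520 150 0 0 0; 100 200 580 150 0 0 0")

```text
time_s: 3.1
position: [0.4821, 0.0198, 0.3816]
tool_rot: [0.164, -0.687, 0.688, -0.165]
wrist_force: [0.7, 0.3, 0.3]
finger_gap: 0.0855
```

Emit:
jog_arm(targets="60 20 55 0 0 0 0; 60 40 110 0 0 0 0; 60 60 165 0 0 0 0; 60 61 169 -60 0 0 0; 60 61 169 -120 0 0 0; 60 61 169 -180 0 0 0; 60 61 169 -180 0 0 0")

```text
time_s: 3.98
position: [0.5405, 0.1855, 0.1978]
tool_rot: [0.168, -0.687, 0.688, -0.162]
wrist_force: [0.3, -0.2, 0.7]
finger_gap: 0.0511
```

```bash
python3 - <<'E'
from h import *
s=robot.sense();print(s["position"],s["joints"],s["finger_gap"],s["wrist_force"])
p=robot.capture("wrist");cv2.imwrite("pics/w1.png",p["img"])
E
```

```text
[0.5405206  0.18545121 0.19776338] [ 0.01535096  0.50250652 -0.60516893  1.6847157   0.31736617  1.06316792
 -1.79008681] 0.05110791500051659 [ 0.29318857 -0.21890694  0.67263254]
```

View pics/w1.png

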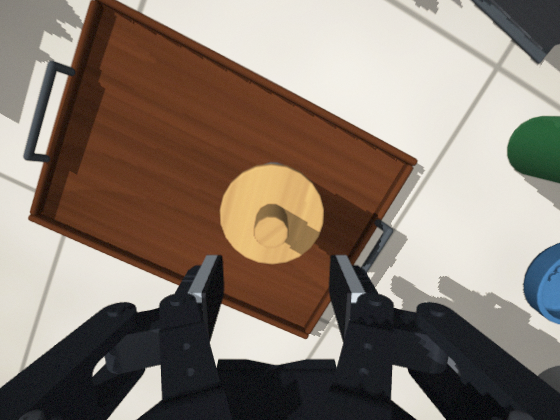

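Emit:
jog_arm(targets="60 0 0 -30 0 0 0; 60 0 0 -50 0 0 0; 60 0 0 -50 0 0 0; 60 0 0 -50 0 0 0")

```text
time_s: 4.53
position: [0.5443, 0.1878, 0.1539]
tool_rot: [-0.163, 0.688, -0.687, 0.166]
wrist_force: [0.4, 0.5, -0.3]
finger_gap: 0.0513
```

Emit:
jog_arm(targets="60 0 0 -15 0 0 0; 60 0 0 -23 0 0 0; 60 0 0 -23 0 0 0; 60 0 0 -23 0 0 0")

```text
time_s: 5.03
position: [0.5428, 0.1871, 0.1283]
tool_rot: [-0.165, 0.688, -0.688, 0.165]
wrist_force: [-0.2, -0.9, -0.6]
finger_gap: 0.0514
```

```bash
python3 - <<'E'
from h import *
for i in range(2):
    p=robot.capture("wrist")
    s=robot.sense();print(s["position"].round(4),s["joints"].round(4),s["finger_gap"],s["wrist_force"].round(2))
cv2.imwrite("pics/w2.png",p["img"])
E
```

```text
[0.5429 0.1872 0.1284] [-0.0127  0.5744 -0.5691  1.7744  0.3815  0.9044 -1.8485] 0.051036550915817054 [0.19 0.24 0.41]
[0.543  0.1872 0.1285] [-0.0127  0.5742 -0.5691  1.7744  0.3816  0.9043 -1.8485] 0.05136643352568733 [-0.81  0.94  0.57]
```

View pics/w2.png

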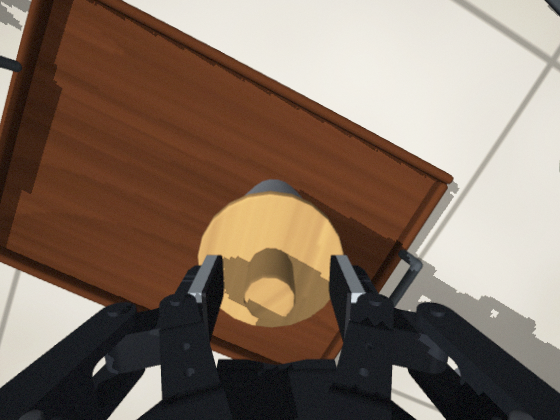

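Emit:
jog_arm(targets="40 0 2 1 0 0 0; 20 0 2 1 0 0 0; 0 0 2 1 0 0 0; 0 0 2 1 0 0 0; 0 0 2 1 0 0 0; 0 0 2 1 0 0 0")

```text
time_s: 5.88
position: [0.5432, 0.1895, 0.1298]
tool_rot: [-0.165, 0.688, -0.687, 0.165]
wrist_force: [-0.3, 0.3, 5.2]
finger_gap: 0.0205
```

Emit:
jog_arm(targets="0 0 0 3 0 0 0; 0 0 0 10 0 0 0; 0 0 0 25 0 0 0; 0 0 0 45 0 0 0; 0 0 0 45 0 0 0; 0 0 0 45 0 0 0")

```text
time_s: 6.62
position: [0.5427, 0.1888, 0.1741]
tool_rot: [0.165, -0.688, 0.688, -0.165]
wrist_force: [0.2, -0.9, -0.8]
finger_gap: 0.0205
```

```bash
cat > look.py <<'E'
import sys
from h import *
for c in sys.argv[2].split(','):
    p=robot.capture(c); cv2.imwrite(f"pics/{sys.argv[1]}_{c}.png",p["img"])
s=robot.sense();print(round(s["time_s"],2),s["position"].round(4),round(s["finger_gap"],4),s["wrist_force"].round(2))
E
python3 look.py a side,wrist; python3 - <<'E'
import cv2,numpy as np
a=cv2.imread('pics/a_side.png')[150:360,140:420];cv2.imwrite('pics/a1.png',np.hstack([cv2.resize(a,(400,300)),cv2.resize(cv2.imread('pics/a_wrist.png'),(400,300))]))
E
```

```text
6.72 [0.5425 0.1887 0.1736] 0.0203 [-0.29 -0.05 -0.64]
```

View pics/a1.png

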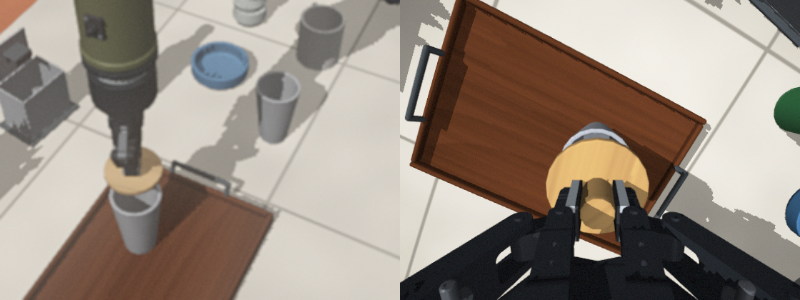

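Emit:
jog_arm(targets="0 -15 40 0 0 0 0; 0 -35 80 0 0 0 0; 0 -53 121 0 0 0 0; 0 -53 121 -40 0 0 0; 0 -53 121 -85 0 0 0; 0 -53 121 -125 0 0 0; 0 -53 121 -138 0 0 0; 0 -53 121 -138 0 0 0")

```text
time_s: 7.72
position: [0.4895, 0.31, 0.0358]
tool_rot: [0.166, -0.688, 0.688, -0.164]
wrist_force: [0.2, 0.5, 0.2]
finger_gap: 0.0201
```

Emit:
jog_arm(targets="0 0 0 -4 0 0 0; 0 0 0 -7 0 0 0; 0 0 0 -9 0 0 0; 0 0 0 -9 0 0 0")

```text
time_s: 8.22
position: [0.4899, 0.31, 0.0275]
tool_rot: [-0.165, 0.688, -0.688, 0.165]
wrist_force: [-0.6, 0.9, -1.0]
finger_gap: 0.0205
```

Emit:
jog_arm(targets="0 0 0 -1 0 0 0; 0 0 0 -2 0 0 0; 0 0 0 -3 0 0 0; 0 0 0 -3 0 0 0")

```text
time_s: 8.72
position: [0.4898, 0.3101, 0.0248]
tool_rot: [0.165, -0.688, 0.688, -0.165]
wrist_force: [-2.2, -1.6, 5.4]
finger_gap: 0.0202
```

Contact (5 N). Release, opening partway, and rise.

Emit:
jog_arm(targets="30 0 0 0 0 0 0; 50 0 0 0 0 0 0; 50 0 0 0 0 0 0; 50 0 0 15 0 0 0; 60 0 0 50 0 0 0; 60 0 0 110 0 0 0; 100 0 0 170 0 0 0; 100 0 -50 205 0 0 0; 100 0 -110 205 0 0 0; 100 -10 -170 205 0 0 0; 100 -20 -230 205 0 0 0; 100 -30 -290 205 0 0 0")

```text
time_s: 10.22
position: [0.4592, 0.0184, 0.2304]
tool_rot: [0.165, -0.687, 0.688, -0.166]
wrist_force: [1.7, -0.7, 0.2]
finger_gap: 0.0854
```

```bash
python3 look.py b top,wrist; python3 - <<'E'
import cv2,numpy as np
cv2.imwrite('pics/b1.png',np.hstack([cv2.resize(cv2.imread(f'pics/b_{c}.png'),(400,300)) for c in('top','wrist')]))
from h import *
p=robot.capture("top");P,u,v=pts(p)
def near(x,y,r,z0,z1):
    return P[(np.hypot(P[:,0]-x,P[:,1]-y)<r)&(P[:,2]>z0)&(P[:,2]<z1)]
for n,x,y,r,z0,z1 in [("disc",.49,.31,.06,.017,.03),("knob",.49,.31,.03,.045,.065),("baserim",.543,.19,.06,.112,.125),("rim",.458,-.084,.05,.106,.115)]:
    Q=near(x,y,r,z0,z1)
    if len(Q)<20: print(n,len(Q)); continue
    h=cv2.convexHull(Q[:,:2].astype(np.float32)); c=cv2.minEnclosingCircle(h); print(n,len(Q),np.round(c[0],4),round(c[1],4),"mean",Q.mean(0).round(4))
E
```

```text
10.32 [0.4584 0.0126 0.2297] 0.0852 [ 0.57 -0.57 -0.3 ]
disc 886 [0.4896 0.3093] 0.0384 mean [0.4899 0.3081 0.0212]
knob 91 [0.4904 0.3093] 0.0107 mean [0.4903 0.3082 0.0522]
baserim 325 [0.5434 0.1891] 0.0339 mean [0.543  0.1911 0.1171]
rim 255 [ 0.4586 -0.0836] 0.0335 mean [ 0.4572 -0.086   0.1094]
```

View pics/b1.png

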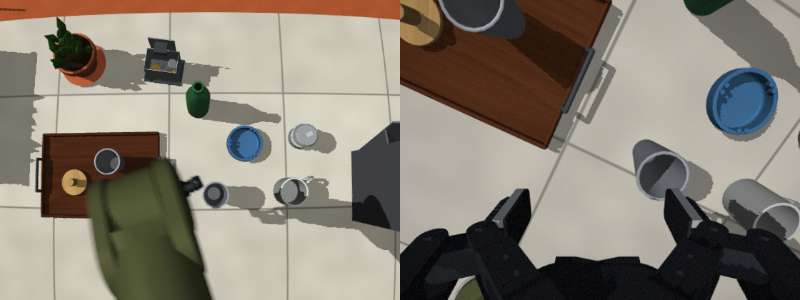

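Emit:
jog_arm(targets="100 -1 -55 0 0 0 0; 100 -1 -104 0 0 0 0; 100 -1 -104 -20 0 0 0; 100 -1 -104 -40 0 0 0; 100 -1 -104 -50 0 0 0; 100 -1 -104 -50 0 0 0; 100 -1 -104 -50 0 0 0")

```text
time_s: 11.25
position: [0.4594, -0.0834, 0.18]
tool_rot: [0.165, -0.687, 0.688, -0.166]
wrist_force: [0.8, -0.2, 0.4]
finger_gap: 0.0854
```

```bash
python3 look.py c wrist
```

```text
11.3 [ 0.4594 -0.0835  0.18  ] 0.0853 [0.39 0.16 0.08]
```

View pics/c_wrist.png

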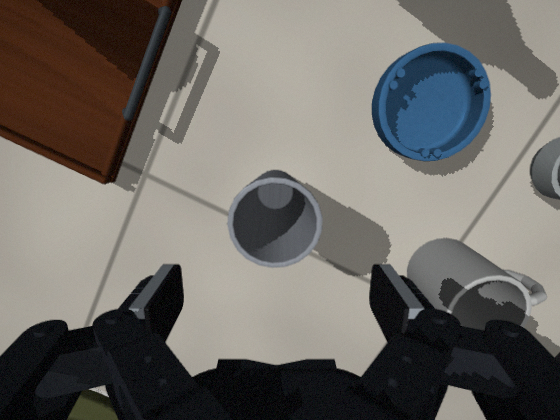

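Emit:
jog_arm(targets="100 0 0 -30 0 0 0; 100 0 0 -60 0 0 0; 100 0 0 -90 0 0 0; 100 0 0 -108 0 0 0; 100 0 0 -108 0 0 0; 100 0 0 -108 0 0 0")

```text
time_s: 12.05
position: [0.4596, -0.0839, 0.0722]
tool_rot: [0.165, -0.687, 0.688, -0.165]
wrist_force: [0.2, -0.6, 0.2]
finger_gap: 0.0852
```

```bash
python3 look.py d wrist,side; python3 - <<'E'
import cv2,numpy as np
a=cv2.imread('pics/d_side.png')[130:280,240:440];cv2.imwrite('pics/d1.png',np.hstack([cv2.resize(a,(400,300)),cv2.resize(cv2.imread('pics/d_wrist.png'),(400,300))]))
E
```

```text
12.15 [ 0.4596 -0.084   0.0723] 0.0853 [ 0.09 -0.51  0.01]
```

View pics/d1.png

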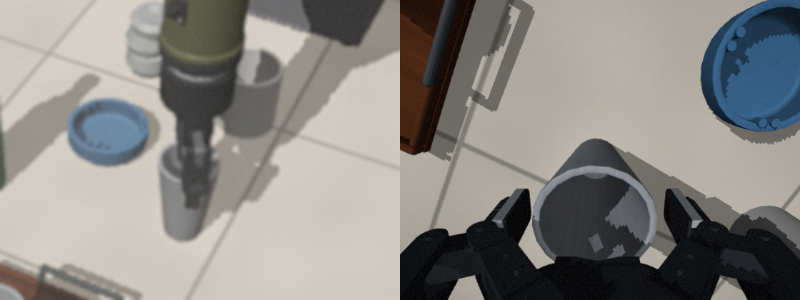

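Emit:
jog_arm(targets="90 0 0 0 0 0 0; 80 0 0 0 0 0 0; 70 0 0 0 0 0 0; 0 0 0 0 0 0 0; 0 0 0 0 0 0 0; 0 0 0 0 0 0 0; 0 0 0 0 0 0 0")

```text
time_s: 13.02
position: [0.4592, -0.0836, 0.072]
tool_rot: [0.165, -0.687, 0.688, -0.165]
wrist_force: [-1.3, 1.3, 7.4]
finger_gap: 0.0655
```

```bash
python3 look.py e wrist
```

```text
13.07 [ 0.4592 -0.0836  0.072 ] 0.0652 [-1.97  1.01  8.03]
```

View pics/e_wrist.png

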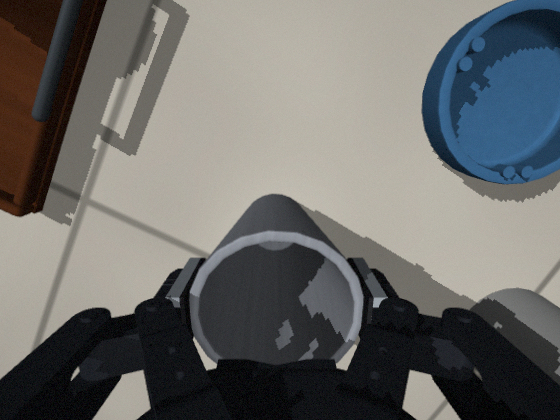

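Emit:
jog_arm(targets="0 0 0 5 0 0 0; 0 0 0 20 0 0 0; 0 0 0 55 0 0 0; 0 0 0 100 0 0 0; 0 0 0 145 0 0 0; 0 8 30 160 0 0 0; 0 22 75 160 0 0 0; 0 37 120 160 0 0 0; 0 51 165 160 0 0 0; 0 65 210 160 0 0 0; 0 77 250 160 0 0 0; 0 84 273 160 0 0 0")

```text
time_s: 14.58
position: [0.5426, 0.1915, 0.2311]
tool_rot: [-0.166, 0.688, -0.687, 0.166]
wrist_force: [-0.5, -0.7, -1.4]
finger_gap: 0.0651
```

Emit:
jog_arm(targets="0 0 0 0 0 0 0; 0 0 0 0 0 0 0; 0 0 0 0 0 0 0; 0 0 0 0 0 0 0")

```text
time_s: 15.08
position: [0.5429, 0.188, 0.2314]
tool_rot: [0.164, -0.688, 0.688, -0.164]
wrist_force: [0.5, 0.7, -2.7]
finger_gap: 0.0652
```

```bash
python3 look.py f wrist,side; python3 - <<'E'
import cv2,numpy as np
a=cv2.imread('pics/f_side.png')[170:350,140:380];cv2.imwrite('pics/f1.png',np.hstack([cv2.resize(a,(400,300)),cv2.resize(cv2.imread('pics/f_wrist.png'),(400,300))]))
from h import *
for c in ("side","top","wrist"):
    p=robot.capture(c);P,u,v=pts(p)
    for z0,z1 in ((.265,.277),(.112,.125)):
        Q=P[(np.hypot(P[:,0]-.543,P[:,1]-.189)<.05)&(P[:,2]>z0)&(P[:,2]<z1)]
        if len(Q)>15: print(c,z0,len(Q),np.round(fitc(Q),4),Q.mean(0).round(4))
E
```

```text
15.18 [0.5429 0.1884 0.2314] 0.0653 [-0.05  0.14 -1.31]
side 0.265 203 [0.5397 0.192  0.0319] [0.5336 0.1903 0.2687]
side 0.112 232 [0.5399 0.1913 0.0311] [0.5345 0.1992 0.1172]
top 0.265 149 [0.5458 0.1876 0.033 ] [0.5251 0.1717 0.2691]
top 0.112 169 [0.5429 0.1885 0.0307] [0.5336 0.1745 0.1176]
wrist 0.265 6705 [0.5445 0.1896 0.0321] [0.5513 0.1932 0.2694]
wrist 0.112 814 [0.5435 0.1902 0.0309] [0.5569 0.1977 0.1175]
```

View pics/f1.png

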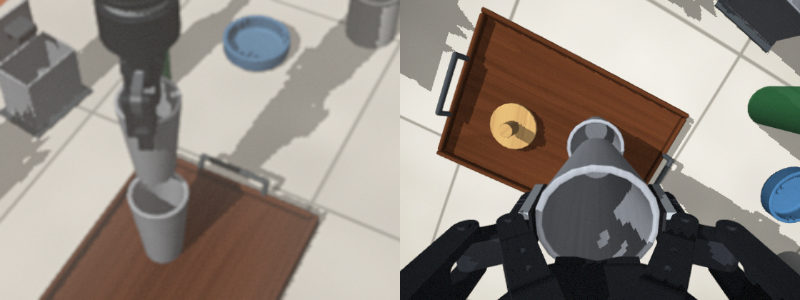

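Emit:
jog_arm(targets="0 0.5 0.6 -15 0 0 0; 0 0.5 0.6 -35 0 0 0; 0 0.5 0.6 -50 0 0 0; 0 0.5 0.6 -60 0 0 0; 0 0.5 0.6 -70 0 0 0; 0 0.5 0.6 -78 0 0 0; 0 0.5 0.6 -82 0 0 0; 0 0.5 0.6 -84 0 0 0; 0 0.5 0.6 -84 0 0 0; 0 0.5 0.6 -84 0 0 0; 0 0.5 0.6 -84 0 0 0")

```text
time_s: 16.7
position: [0.5434, 0.1897, 0.1475]
tool_rot: [-0.165, 0.688, -0.688, 0.165]
wrist_force: [0.4, 0.1, -0.7]
finger_gap: 0.0656
```

```bash
python3 look.py g wrist; python3 - <<'E'
from h import *
p=robot.capture("wrist");P,u,v=pts(p)
for z0,z1 in ((.18,.192),(.112,.122)):
    Q=P[(np.hypot(P[:,0]-.543,P[:,1]-.189)<.05)&(P[:,2]>z0)&(P[:,2]<z1)]
    if len(Q)>15: print(z0,len(Q),np.round(fitc(Q),4),Q.mean(0).round(4))
E
```

```text
16.75 [0.5434 0.1897 0.1475] 0.0654 [ 0.1  -0.45 -2.01]
0.18 7024 [0.5453 0.1906 0.032 ] [0.5514 0.1939 0.1851]
0.112 2151 [0.5482 0.1929 0.0265] [0.551  0.1948 0.1174]
```

View pics/g_wrist.png

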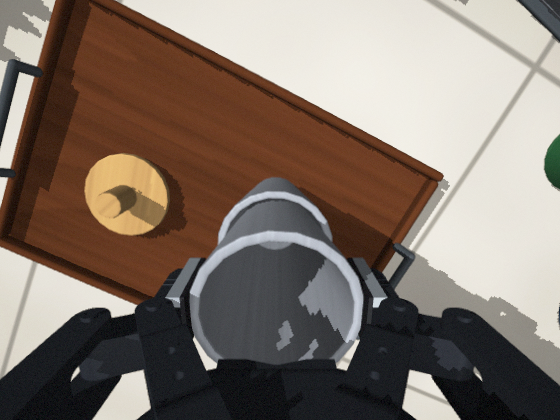

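Emit:
jog_arm(targets="0 0 -0.5 -2 0 0 0; 0 0 -0.5 -4 0 0 0; 0 0 -0.5 -6 0 0 0; 0 0 -0.5 -8 0 0 0; 0 0 -0.5 -10 0 0 0; 0 0 -0.5 -12 0 0 0; 0 0 -0.5 -13.5 0 0 0; 0 0 -0.5 -15 0 0 0; 0 0 -0.5 -16 0 0 0; 0 0 -0.5 -17 0 0 0; 0 0 -0.5 -17 0 0 0")

```text
time_s: 18.18
position: [0.5433, 0.1891, 0.1302]
tool_rot: [-0.165, 0.688, -0.688, 0.165]
wrist_force: [0.1, 0.1, -1.4]
finger_gap: 0.0654
```

```bash
python3 look.py i wrist,side; python3 - <<'E'
import cv2,numpy as np
a=cv2.imread('pics/i_side.png')[190:340,140:340];cv2.imwrite('pics/i1.png',np.hstack([cv2.resize(a,(400,300)),cv2.resize(cv2.imread('pics/i_wrist.png'),(400,300))]))
E
```

```text
18.27 [0.5433 0.1891 0.1303] 0.0654 [-0.87 -0.23 -1.71]
```

View pics/i1.png

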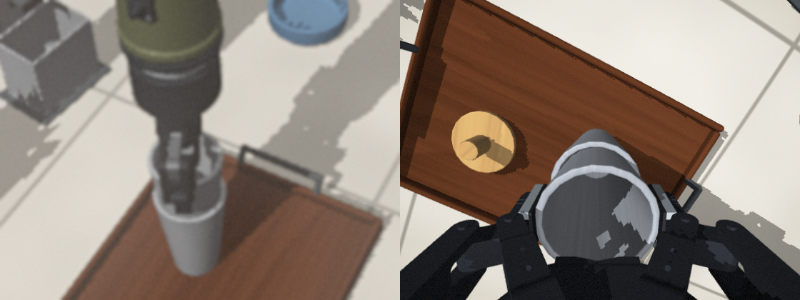

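Emit:
jog_arm(targets="0 0 0 -1 0 0 0; 0 0 0 -2 0 0 0; 0 0 0 -3 0 0 0; 0 0 0 -4 0 0 0; 0 0 0 -5 0 0 0; 0 0 0 -6 0 0 0; 0 0 0 -6 0 0 0")

```text
time_s: 19.15
position: [0.5433, 0.1891, 0.1242]
tool_rot: [-0.165, 0.688, -0.688, 0.165]
wrist_force: [-1.5, 0.1, -1.7]
finger_gap: 0.0651
```

Emit:
jog_arm(targets="0 0 0 -0.5 0 0 0; 0 0 0 -1 0 0 0; 0 0 0 -1.5 0 0 0; 0 0 0 -2 0 0 0; 0 0 0 -2 0 0 0")

```text
time_s: 19.77
position: [0.5433, 0.1891, 0.1222]
tool_rot: [-0.165, 0.688, -0.688, 0.165]
wrist_force: [-0.3, 0.8, -1.5]
finger_gap: 0.0653
```

Emit:
jog_arm(targets="0 0 0 -0.5 0 0 0; 0 0 0 -1 0 0 0; 0 0 0 -1 0 0 0")

```text
time_s: 20.15
position: [0.5433, 0.1891, 0.1212]
tool_rot: [-0.165, 0.688, -0.688, 0.165]
wrist_force: [-0.8, 1.3, -1.7]
finger_gap: 0.065
```

Emit:
jog_arm(targets="0 0 0 -0.4 0 0 0; 0 0 0 -0.4 0 0 0")

```text
time_s: 20.4
position: [0.5433, 0.1891, 0.1209]
tool_rot: [-0.165, 0.688, -0.688, 0.165]
wrist_force: [-0.0, -0.9, -1.9]
finger_gap: 0.065
```

Emit:
jog_arm(targets="0 0 0 -0.4 0 0 0; 0 0 0 -0.4 0 0 0")

```text
time_s: 20.65
position: [0.5434, 0.1891, 0.1205]
tool_rot: [0.165, -0.688, 0.688, -0.165]
wrist_force: [-0.0, -0.1, -1.2]
finger_gap: 0.0654
```

Emit:
jog_arm(targets="0 0 0 -0.4 0 0 0; 0 0 0 -0.4 0 0 0")

```text
time_s: 20.9
position: [0.5434, 0.1891, 0.1201]
tool_rot: [0.165, -0.688, 0.688, -0.165]
wrist_force: [0.8, 0.7, -0.5]
finger_gap: 0.0652
```

Emit:
jog_arm(targets="0 0 0 -0.4 0 0 0; 0 0 0 -0.4 0 0 0")

```text
time_s: 21.15
position: [0.5435, 0.1892, 0.1199]
tool_rot: [-0.165, 0.688, -0.688, 0.165]
wrist_force: [-1.0, -0.3, 1.8]
finger_gap: 0.065
```

```bash
for k in 1 2 3; do python3 look.py j wrist; done; python3 - <<'E'
from h import *
p=robot.capture("wrist");P,u,v=pts(p)
for z0,z1 in ((.152,.165),(.112,.122)):
    Q=P[(np.hypot(P[:,0]-.543,P[:,1]-.189)<.05)&(P[:,2]>z0)&(P[:,2]<z1)]
    print(z0,len(Q),np.percentile(Q[:,2],[50,90,99]).round(4))
E
```

```text
21.2 [0.5435 0.1892 0.1199] 0.0654 [-0.77  0.37  1.95]
21.25 [0.5435 0.1892 0.1199] 0.0653 [-0.68 -0.37  3.  ]
21.3 [0.5435 0.1892 0.1199] 0.0653 [ 0.3  -0.25  2.63]
0.152 7289 [0.1575 0.1613 0.1644]
0.112 3160 [0.1178 0.1204 0.1219]
```

Emit:
jog_arm(targets="80 0 0 0 0 0 0; 84 0 0 0 0 0 0; 92 0 0 0 0 0 0; 100 0 0 0 0 0 0; 100 0 0 0 0 0 0; 100 0 0 0 0 0 0")

```text
time_s: 22.1
position: [0.5433, 0.1891, 0.1196]
tool_rot: [-0.165, 0.688, -0.688, 0.165]
wrist_force: [-0.3, -0.2, 0.8]
finger_gap: 0.0856
```

```bash
python3 look.py k wrist,side; python3 - <<'E'
import cv2,numpy as np
a=cv2.imread('pics/k_side.png')[190:340,140:340];cv2.imwrite('pics/k1.png',np.hstack([cv2.resize(a,(400,300)),cv2.resize(cv2.imread('pics/k_wrist.png'),(400,300))]))
E
```

```text
22.2 [0.5433 0.1891 0.1197] 0.0858 [ 0.57 -0.34  0.04]
```

View pics/k1.png

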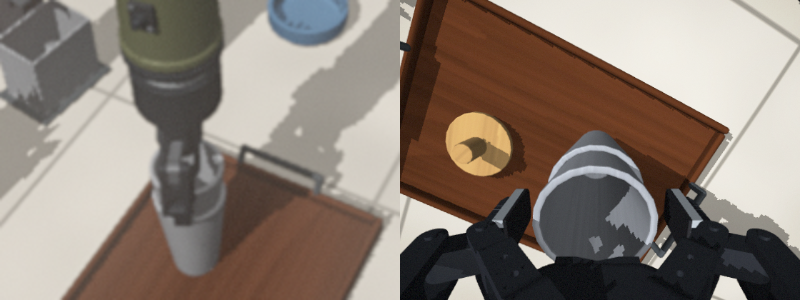

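Released; it sits upright and centred between the open fingers (right crop about (597,210)). Rise and go to the lid at (0.490, 0.310).

Emit:
jog_arm(targets="100 0 0 15 0 0 0; 100 0 0 40 0 0 0; 100 0 0 80 0 0 0; 100 0 0 120 0 0 0; 70 -15 40 130 0 0 0; 60 -35 80 130 0 0 0; 60 -53 121 130 0 0 0; 60 -53 121 90 0 0 0; 60 -53 121 30 0 0 0; 60 -53 121 -30 0 0 0; 60 -53 121 -50 0 0 0; 60 -53 121 -50 0 0 0")

```text
time_s: 23.7
position: [0.4898, 0.3098, 0.069]
tool_rot: [0.166, -0.687, 0.688, -0.164]
wrist_force: [-1.0, -0.3, -0.4]
finger_gap: 0.051
```

```bash
python3 look.py l wrist,side; python3 - <<'E'
import cv2,numpy as np
a=cv2.imread('pics/l_side.png')[190:340,140:340];cv2.imwrite('pics/l1.png',np.hstack([cv2.resize(a,(400,300)),cv2.resize(cv2.imread('pics/l_wrist.png'),(400,300))]))
from h import *
for c in ("top","side"):
  p=robot.capture(c);P,u,v=pts(p)
  for n,x,y,r,z0,z1 in [("disc",.49,.31,.06,.017,.03),("baserim",.543,.19,.045,.113,.121),("rim",.543,.189,.05,.150,.168)]:
    Q=P[(np.hypot(P[:,0]-x,P[:,1]-y)<r)&(P[:,2]>z0)&(P[:,2]<z1)]
    if len(Q)<20: print(n,len(Q)); continue
    cc=cv2.minEnclosingCircle(cv2.convexHull(Q[:,:2].astype(np.float32))); print(c,n,len(Q),np.round(cc[0],4),round(cc[1],4),Q.mean(0).round(4),np.percentile(Q[:,2],[50,90]).round(4))
E
```

```text
23.8 [0.491  0.3109 0.0712] 0.0512 [ 0.31 -0.6   1.24]
top disc 570 [0.4897 0.309 ] 0.0371 [0.4803 0.3015 0.0211] [0.0211 0.0231]
top baserim 189 [0.5432 0.1873] 0.0323 [0.5411 0.1803 0.1175] [0.1177 0.1197]
top rim 382 [0.5429 0.1898] 0.0339 [0.5435 0.1921 0.1567] [0.1571 0.1594]
side disc 842 [0.4868 0.3096] 0.0373 [0.4782 0.3136 0.0213] [0.0213 0.0234]
side baserim 75 [0.5275 0.1854] 0.0259 [0.5183 0.1838 0.1171] [0.1171 0.1194]
side rim 125 [0.5293 0.1816] 0.0304 [0.5225 0.1764 0.1563] [0.157  0.1592]
```

View pics/l1.png

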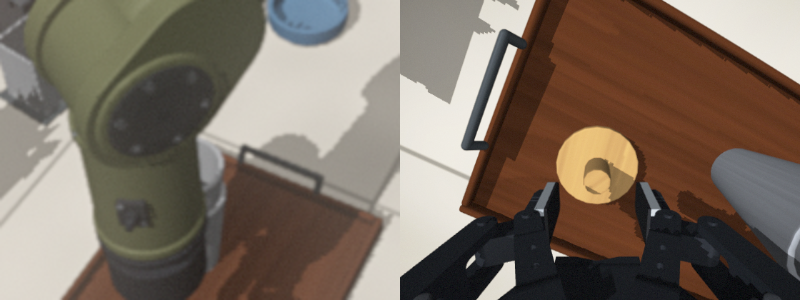

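Emit:
jog_arm(targets="60 0 0 -15 0 0 0; 60 0 0 -30 0 0 0; 60 0 0 -40 0 0 0; 60 0 0 -44 0 0 0; 60 0 0 -44 0 0 0; 40 0 0 -44 0 0 0; 20 0 0 -44 0 0 0; 0 0 0 -44 0 0 0; 0 0 0 -44 0 0 0; 0 0 0 -44 0 0 0; 0 0 0 -44 0 0 0")

```text
time_s: 25.28
position: [0.4906, 0.3105, 0.0263]
tool_rot: [-0.165, 0.688, -0.687, 0.165]
wrist_force: [-1.1, 0.1, 6.2]
finger_gap: 0.0206
```

Emit:
jog_arm(targets="0 0 0 5 0 0 0; 0 0 0 30 0 0 0; 0 0 0 80 0 0 0; 0 0 0 130 0 0 0; 0 0 0 180 0 0 0; 0 0 0 200 0 0 0; 0 15 -35 200 0 0 0; 0 32 -75 200 0 0 0; 0 47 -108 200 0 0 0; 0 52.5 -121 200 0 0 0; 0 52.5 -121 200 0 0 0; 0 52.5 -121 200 0 0 0")

```text
time_s: 26.78
position: [0.542, 0.191, 0.2258]
tool_rot: [-0.166, 0.688, -0.687, 0.166]
wrist_force: [0.9, 0.1, 0.3]
finger_gap: 0.0204
```

Emit:
jog_arm(targets="0 0 0 -5 0 0 0; 0 0 0 -12 0 0 0; 0 0 0 -20 0 0 0; 0 0 0 -20 0 0 0; 0 0 0 -20 0 0 0")

```text
time_s: 27.4
position: [0.5429, 0.1892, 0.2057]
tool_rot: [-0.165, 0.688, -0.688, 0.165]
wrist_force: [0.4, 0.8, -0.6]
finger_gap: 0.0204
```

```bash
python3 look.py m wrist,side; python3 - <<'E'
import cv2,numpy as np
a=cv2.imread('pics/m_side.png')[190:340,140:340];cv2.imwrite('pics/m1.png',np.hstack([cv2.resize(a,(400,300)),cv2.resize(cv2.imread('pics/m_wrist.png'),(400,300))]))
from h import *
p=robot.capture("wrist");P,u,v=pts(p)
for z0,z1 in ((.185,.205),(.205,.22),(.15,.163)):
    Q=P[(np.hypot(P[:,0]-.543,P[:,1]-.189)<.05)&(P[:,2]>z0)&(P[:,2]<z1)]
    if len(Q)>20: print(z0,len(Q),np.round(fitc(Q),4),np.round(cv2.minEnclosingCircle(Q[:,:2].astype(np.float32))[0],4),Q[:,2].mean().round(4))
E
```

```text
27.5 [0.543  0.1892 0.2059] 0.0203 [ 0.87  0.02 -0.1 ]
0.185 8128 [0.5432 0.1893 0.0281] [0.5429 0.189 ] 0.2005
0.205 1047 [0.548  0.1918 0.0121] [0.5497 0.1927] 0.214
0.15 679 [0.5444 0.1909 0.0304] [0.558  0.1987] 0.1573
```

View pics/m1.png

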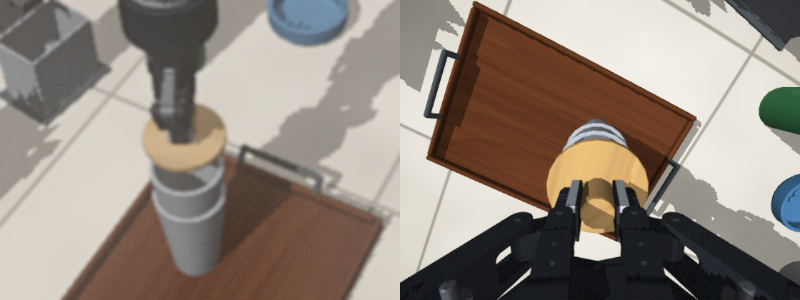

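Emit:
jog_arm(targets="0 0 0 -6 0 0 0; 0 0 0 -12 0 0 0; 0 0 0 -17 0 0 0; 0 0 0 -21 0 0 0; 0 0 0 -24 0 0 0; 0 0 0 -27 0 0 0; 0 0 0 -29 0 0 0; 0 0 0 -31 0 0 0; 0 0 0 -31 0 0 0; 0 0 0 -31 0 0 0")

```text
time_s: 28.8
position: [0.5429, 0.1892, 0.1748]
tool_rot: [-0.165, 0.688, -0.688, 0.165]
wrist_force: [0.2, 0.3, -0.9]
finger_gap: 0.0203
```

Emit:
jog_arm(targets="0 0 0 -0.5 0 0 0; 0 0 0 -1 0 0 0; 0 0 0 -1.5 0 0 0; 0 0 0 -1.5 0 0 0")

```text
time_s: 29.3
position: [0.5428, 0.1891, 0.1731]
tool_rot: [0.165, -0.688, 0.688, -0.165]
wrist_force: [1.1, -0.3, -0.8]
finger_gap: 0.0203
```

Emit:
jog_arm(targets="0 0 0 -0.5 0 0 0; 0 0 0 -1 0 0 0; 0 0 0 -1 0 0 0")

```text
time_s: 29.68
position: [0.5428, 0.1891, 0.1721]
tool_rot: [0.165, -0.688, 0.688, -0.165]
wrist_force: [0.3, -0.4, -1.0]
finger_gap: 0.0201
```

Emit:
jog_arm(targets="0 0 0 -0.4 0 0 0; 0 0 0 -0.4 0 0 0")

```text
time_s: 29.92
position: [0.5428, 0.1891, 0.1717]
tool_rot: [-0.165, 0.688, -0.688, 0.165]
wrist_force: [-1.3, 1.1, -0.9]
finger_gap: 0.0201
```

Emit:
jog_arm(targets="0 0 0 -0.4 0 0 0; 0 0 0 -0.4 0 0 0")

```text
time_s: 30.18
position: [0.5428, 0.1891, 0.1714]
tool_rot: [-0.165, 0.688, -0.688, 0.165]
wrist_force: [-0.3, -0.5, -0.7]
finger_gap: 0.0203
```

Emit:
jog_arm(targets="0 0 0 -0.4 0 0 0; 0 0 0 -0.4 0 0 0")

```text
time_s: 30.42
position: [0.5429, 0.1892, 0.1711]
tool_rot: [-0.165, 0.688, -0.688, 0.165]
wrist_force: [-0.1, 0.4, 0.6]
finger_gap: 0.0204
```

Emit:
jog_arm(targets="0 0 0 -0.4 0 0 0; 0 0 0 -0.4 0 0 0")

```text
time_s: 30.68
position: [0.543, 0.1893, 0.1711]
tool_rot: [-0.165, 0.688, -0.688, 0.165]
wrist_force: [-0.8, 0.0, 5.8]
finger_gap: 0.0203
```

Emit:
jog_arm(targets="0 0 0 0.3 0 0 0; 30 0 0 0.3 0 0 0; 45 0 0 0.3 0 0 0; 60 0 0 0.3 0 0 0; 60 0 0 0.3 0 0 0")

```text
time_s: 31.3
position: [0.5428, 0.1891, 0.1708]
tool_rot: [-0.165, 0.688, -0.688, 0.165]
wrist_force: [-0.2, -0.1, 0.3]
finger_gap: 0.0512
```

Emit:
jog_arm(targets="60 0 0 10 0 0 0; 60 0 0 30 0 0 0; 60 0 0 70 0 0 0; 60 0 0 120 0 0 0; 60 0 -50 120 0 0 0; 60 -10 -110 120 0 0 0; 60 -20 -165 120 0 0 0; 60 -20 -200 120 0 0 0; 60 -20 -200 120 0 0 0; 60 -20 -200 120 0 0 0")

```text
time_s: 32.55
position: [0.5229, -0.01, 0.2915]
tool_rot: [-0.165, 0.688, -0.687, 0.165]
wrist_force: [0.2, 1.2, 0.1]
finger_gap: 0.0512
```

```bash
python3 look.py n top,side; python3 - <<'E'
import cv2,numpy as np
a=cv2.imread('pics/n_side.png')[190:340,140:340];cv2.imwrite('pics/n1.png',np.hstack([cv2.resize(a,(400,300)),cv2.resize(cv2.imread('pics/n_top.png'),(400,300))]))
from h import *
for c in ("top","side"):
  p=robot.capture(c);P,u,v=pts(p)
  for n,x,y,r,z0,z1 in [("disc",.543,.19,.06,.16,.173),("knob",.543,.19,.03,.192,.21),("baserim",.543,.19,.045,.11,.122)]:
    Q=P[(np.hypot(P[:,0]-x,P[:,1]-y)<r)&(P[:,2]>z0)&(P[:,2]<z1)]
    if len(Q)<20: print(n,len(Q)); continue
    cc=cv2.minEnclosingCircle(cv2.convexHull(Q[:,:2].astype(np.float32)))
    A=np.c_[Q[:,:2]-Q[:,:2].mean(0),np.ones(len(Q))]; print(c,n,len(Q),np.round(cc[0],4),round(cc[1],4),Q.mean(0).round(4),"slope",np.linalg.lstsq(A,Q[:,2],rcond=None)[0][:2].round(3))
  for n in ["bottle","can","mug","ashtray"]:
    for r in robot.masks_of(n,p)[:1]:
      Q,_,_=pts(p,r["region"]); print(c,n,np.round(np.percentile(Q,[2,50,98],axis=0),3).tolist())
E
```

```text
32.65 [ 0.5229 -0.0093  0.2913] 0.0516 [ 0.65 -0.25  0.24]
top disc 786 [0.5424 0.1895] 0.0366 [0.5387 0.1991 0.1659] slope [-0.002 -0.   ]
top knob 128 [0.5426 0.1887] 0.0109 [0.5424 0.1877 0.1973] slope [-0.007  0.038]
baserim 0
top bottle [[0.696, -0.07, 0.001], [0.709, -0.05, 0.221], [0.782, -0.028, 0.225]]
top can [[0.583, -0.356, 0.002], [0.609, -0.318, 0.086], [0.641, -0.296, 0.092]]
top mug [[0.429, -0.341, 0.002], [0.465, -0.299, 0.04], [0.499, -0.25, 0.089]]
top ashtray [[0.552, -0.212, 0.005], [0.599, -0.171, 0.009], [0.641, -0.124, 0.035]]
side disc 911 [0.5408 0.1889] 0.0378 [0.5365 0.1944 0.1658] slope [ 0.007 -0.009]
side knob 107 [0.5395 0.1891] 0.0116 [0.539  0.1908 0.1971] slope [ 0.092 -0.077]
side baserim 207 [0.54   0.1916] 0.0333 [0.5276 0.2084 0.117 ] slope [ 0.02 -0.03]
side bottle [[0.671, -0.05, 0.007], [0.689, -0.022, 0.118], [0.72, -0.008, 0.222]]
side can [[0.58, -0.346, 0.013], [0.602, -0.308, 0.06], [0.633, -0.296, 0.092]]
side mug [[0.423, -0.323, 0.005], [0.457, -0.265, 0.058], [0.492, -0.249, 0.089]]
side ashtray [[0.548, -0.216, 0.003], [0.597, -0.175, 0.017], [0.64, -0.118, 0.035]]
```

View pics/n1.png

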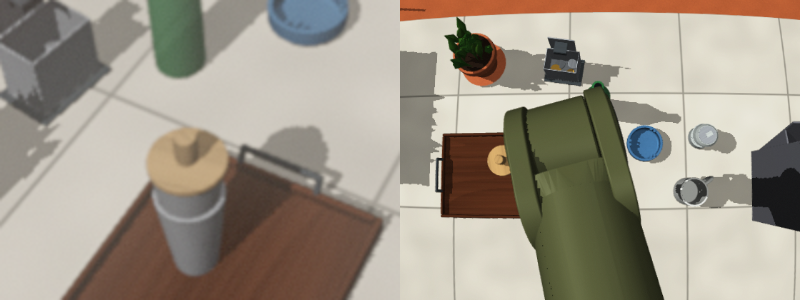

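```bash
python3 -c "
from rig import robot
print(robot.sense()['qd'].round(4)); print(robot.sign_off())"
```

```text
[ 0.0001 -0.0007  0.0008 -0.0007 -0.0001  0.0019 -0.0011]
the job is handed in; nothing more can be done
None
```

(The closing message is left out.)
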